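# Close the amber refill flacon on the perfume counter

## Task

The black cap of the amber flacon was put on carelessly and rides high on top of its thread. Turn it back anticlockwise (seen from above) until it drops into the thread start, then screw it clockwise fully home and let go; never run it clockwise to the end of its turn while it still rides on top. Leave the blue and the green flacon standing where they are.

Things in the scene. Friction and masses are not known exactly. Their poses are not given: they have to be found in the camera images.
- cap_top (a point): Top centre of the amber flacon's cap: upright black cylinder, 40 mm across, 38 mm tall, white line on top from centre to rim (its x axis; z up). Grip its sides from above at any yaw; 100 mm clear around it. 80 g; it slides down by its own weight when let go, cannot be lifted off. The flacon (72 mm across) is fixed on a round yellow base, 116 mm across. Heights: see the joint.
- cap (a joint): The cap's turn, clockwise from above, rad. 0: white line over the base's black tick (thread start); 1.25: over the red tick (closed stop). Starts at 0.5 to 0.95, riding high, top 169 mm above the counter. At -0.25 (back stop) to 0.2 it can drop 8 mm (top 161); held in fingers, lower it with them. From 0.2 to 1.2 it sinks evenly 4 mm more (top 157), 1.5 mm play. Undropped it stays high. Turns easily.
- blue_flacon: Blue glass, with a black cap of the same size as the amber one's, 40 mm across, its white line on top; it stands loose (0.7 kg) on its own round yellow foot 90 mm across, body 72 mm across, 154 mm tall overall. Already closed: a bystander. Origin: centre of its underside, z up.
- green_flacon: Green glass, with a black cap of the same size as the amber one's, 40 mm across, its white line on top; it stands loose (0.7 kg) on its own round yellow foot 90 mm across, body 72 mm across, 154 mm tall overall. Already closed: a bystander. Origin: centre of its underside, z up.
There are look-alikes about, which are no part of the job. What is shaped like the part that bears cap_top but pink is not meant.

How it is judged:
On the way:
1. the cap is backed off and has dropped into the thread start (value of joint cap below 0.35 rad and height (world z) of cap_top below 0.1635 m), for 0.1 s.
At the end, for the whole second after the job is handed in: The cap is wound in to within 0.2 rad (11 degrees) of its closed stop (joint above 1.05), its top lower than 160 mm above the counter, at rest; the blue and green flacons upright (within 0.2 rad) and within 30 mm of where they stood (value of joint cap above 1.05 rad and height (world z) of cap_top below 0.16 m and velocity of joint cap between -0.1 and 0.1 rad/s and distance of each of blue_flacon, green_flacon from where it was at the start of the episode below 0.03 m and angle between each of blue_flacon, green_flacon's own z axis and vertical below 0.2 rad); the robot touches nothing.
It fails at once if the cap is run clockwise to the end of its turn (joint above 1.12) while still riding on top of the thread (top higher than 165 mm) (value of joint cap above 1.12 rad and height (world z) of cap_top above 0.165 m).
It fails at once if the blue or green flacon is shifted by more than 30 mm or tipped by more than 0.2 rad (not ((distance of blue_flacon from where it was at the start of the episode below 0.03 m and angle between blue_flacon's own z axis and vertical below 0.2 rad) and (distance of green_flacon from where it was at the start of the episode below 0.03 m and angle between green_flacon's own z axis and vertical below 0.2 rad))).
It also fails if it takes over 37 s, if anything falls off the work surface, if the arm or the gripper's body presses on something with over 40 N, if the wrist force passes 120 N, or if a joint passes its speed limit or range.

## Robot

A 7-joint arm with a two-finger parallel gripper is mounted at the origin on the work surface. World frame = base frame: x ahead of the robot, y to its left, z up, the work surface at z = 0. Lengths are in m, angles in rad, forces in N, time in s.
With the tool pointing down it reaches from about 0.425 to 0.875 m from the base axis. Payload 8.4 kg.
Tool frame: the origin (TCP) lies on the centre line of the jaws, within the pads' length; the fingertips stand tip_extent ahead of it and the grasp point (between the pads) lies 8 mm behind it (tip_extent is the distance from the TCP to the fingertips, in m); z points along the fingers, y is the line along which they close (so a half turn about z gives the same grasp; the last joint's range is limited). The gripper opens to 87 mm and grips with 3 to 60 N. Pads are 19 mm wide; open, the fingers measure 117 mm over their backs; the gripper's body (75 mm by 190 mm) begins 51 mm behind the grasp point.
Start: joints at [-1.374, 0.333, 0.04, 1.465, -0.013, 1.343, -0.059], TCP at [0.189, 0.622, 0.234] pointing down, gripper open.
Joint ranges: [-2.58, 2.58], [-0.38, 2.09], [-1.3, 1.39], [0.25, 2.4], [-1.5, 4.64], [0.08, 2.09], [-2.65, 2.65]. Speed limits (rad/s): [2.22, 2.22, 2.79, 2.79, 3.14, 3.14, 3.14].

## Interface

Orientations are given as a unit quaternion [x, y, z, w].
In Python, from rig import * gives the robot as it stands.
- The arm moves only by the shell command python3 -m jog 'ROWS' [FORCE]. ROWS is JSON, a list of rows, each a list of 3 entries, a list of its own where there are three numbers: the closure in counts, from 0 (fully open) to 255 (shut), then the shift along the tool's x, y, z in mm, then the turn, a rotation vector about the tool's x, y, z in rad. In form: [[fingers, [tx, ty, tz], [ax, ay, az]], ...]. A call has 1 to 10 rows; each row shifts and turns the commanded pose from where the row before left it, along the tool's axes as they then stand; what a row does not reach is not made up. A row lasts 1/12 s, in which the tool goes at most 41.7 mm and 7.16 degrees, less where a joint would pass 70% of its speed; a pose out of reach is approached as far as the arm can. A call is refused whole if a number of a shift passes 41.7 or a number of a turn 0.125, either way. A call with a gripper value outside its range is refused whole. The fingers move at their own pace and stop on an object; FORCE is the grip in N (left out, the last holds). Time passes only in rows, so rows that do not move let the fingers close. It gives the time, the measured TCP pose, the force, the opening and the grip force at its end, in the units of the state.
- observe(): the state, without advancing time (a new reading comes with each control period).
- grab_frame(name): name is "scene" or "top" or "wrist"; returns a dict with "frame" (420x560x3 uint8, red, green, blue), "K" (3x3 intrinsics, pixels), "xyz" and "attitude" of the camera in the world. Camera axes: x right, y up, looking along -z (the intrinsics and any distortion apply to the point x, -y, -z); pixel columns grow to the right and rows downward; lengths in m; the calibration is good to about 2 mm. A picture is of the moment at which its call begins. There is no depth.
- job_done(): hands the job in; it is judged then, once.
The state is a dict: "time": time; "qpos": joint angles; "dq": joint speeds; "effort": joint torques, N m; "ee_pos": TCP position; "eef_rot": TCP orientation; "contact_force": force on the tool from outside, world axes, zero at the start; "torque": the same for the moment, N m; "finger_gap": finger opening in m; "finger_force": force on a finger pad.
Only numpy, scipy, OpenCV 4.12 (cv2) and the standard library are available. Lean on these libraries where they do the work, as an engineer would, in place of code of your own. Each camera call takes 0.05 s, during which the arm holds its last target. There are 200 camera calls.

## Working session

There is one attempt and no reset: what is moved stays moved. The work goes in short steps, Python scripts to look and compute and a shell command to move; the robot and the scene stay as the last step left them, time stands still between calls to the robot, and variables do not carry over. Pictures are saved under pics/ and viewed, at most 10 in all, crops included, and the job is handed in when it is done.

```bash
mkdir -p pics
cat > h.py <<'E'
from rig import *
import numpy as np, cv2
from scipy.spatial.transform import Rotation as R
def cam(n):
    f=grab_frame(n); return f
def rot(a):
    a=np.array(a); return a if a.shape==(3,3) else R.from_quat(a).as_matrix()
def ray(f,u,v):
    K=np.array(f["K"]); d=np.linalg.inv(K)@[u,v,1]; d=np.array([d[0],-d[1],-d[2]])
    return np.array(f["xyz"]), rot(f["attitude"])@d
def onz(f,u,v,z):
    o,d=ray(f,u,v); return o+d*(z-o[2])/d[2]
def save(f,name): cv2.imwrite("pics/"+name,f["frame"][:,:,::-1])
E
python3 - <<'E'
from h import *
import pickle
s=observe(); print({k:np.round(v,3) for k,v in s.items()}, [k for k in s])
for n in("scene","top"):
    f=cam(n); save(f,n+"1.png"); pickle.dump(f,open(n+".pkl","wb")); print(f.keys(),f["xyz"],f["attitude"],f["K"])
a,b=[pickle.load(open(n+".pkl","rb"))["frame"] for n in("scene","top")]
E
```

```text
{'time': np.float64(0.0), 'qpos': array([-1.374,  0.334,  0.04 ,  1.466, -0.013,  1.343, -0.058]), 'dq': array([ 0.001,  0.   , -0.001, -0.   , -0.   ,  0.001,  0.001]), 'effort': array([-1.0000e-03, -6.5636e+01,  1.3350e+00, -4.0380e+01, -6.0000e-02,
        4.5000e-02,  0.0000e+00]), 'ee_pos': array([0.189, 0.621, 0.233]), 'eef_rot': array([ 0.147,  0.989, -0.001, -0.   ]), 'contact_force': array([-0.551, -0.647, -0.012]), 'torque': array([-0.024,  0.042,  0.002]), 'finger_force': np.float64(0.0), 'finger_gap': np.float64(0.087)} ['time', 'qpos', 'dq', 'effort', 'ee_pos', 'eef_rot', 'contact_force', 'torque', 'finger_force', 'finger_gap']
dict_keys(['frame', 'K', 'xyz', 'attitude']) [ 1.17556244 -0.0656896   0.52292646] [0.35842057 0.31802571 0.59368479 0.64647716] [[450.33038667   0.         278.49275387]
 [  0.         450.33038667 209.83718462]
 [  0.           0.           1.        ]]
dict_keys(['frame', 'K', 'xyz', 'attitude']) [0.41486104 0.01442147 0.78585139] [-0.0519615   0.04188229  0.71473423 -0.69620461] [[411.98695617   0.         273.0491229 ]
 [  0.         411.98695617 211.46493285]
 [  0.           0.           1.        ]]
```

View pics/scene1.png

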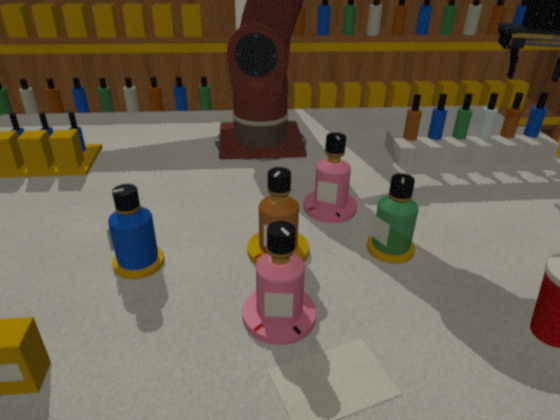

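View pics/top1.png

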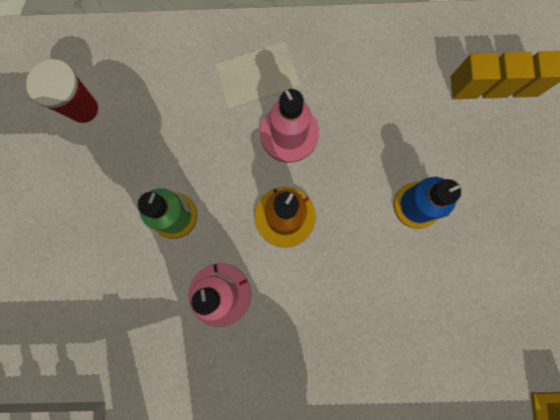

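The scene view shows the amber flacon at (280,205). In the top view, the caps that could be mistaken for one another are amber (286,205), pink (291,103), pink (205,300), green (152,204) and blue (446,191). I choose the amber one on the yellow base at (286,205), and will check it in a close crop.

```bash
cat > m.py <<'E'
from h import *
def cap(f,ztop,box,n=None):
    u0,v0,u1,v1=box
    c=f["frame"][v0:v1,u0:u1]; hsv=cv2.cvtColor(c,cv2.COLOR_RGB2HSV)
    return c,hsv
E
python3 - <<'E'
from h import *
import pickle
f=pickle.load(open("top.pkl","rb")); im=f["frame"]
hsv=cv2.cvtColor(im,cv2.COLOR_RGB2HSV)
c=im[165:255,240:330]; cv2.imwrite("pics/crop1.png",cv2.resize(c,None,fx=6,fy=6,interpolation=cv2.INTER_CUBIC)[:,:,::-1])
box=np.zeros(im.shape[:2],np.uint8); box[165:255,240:330]=1
# base yellow outer ring
def ell(mask):
    cs,_=cv2.findContours(mask.astype(np.uint8),cv2.RETR_EXTERNAL,cv2.CHAIN_APPROX_NONE)
    c=max(cs,key=cv2.contourArea); return c
y=(hsv[...,1]>120)&(box>0)
c=ell(y); e=cv2.fitEllipse(cv2.convexHull(c)); print("base",e)
for z in(0,.01,.02): print(z,onz(f,*e[0],z), onz(f,e[0][0]+e[1][1]/2,e[0][1],z)-onz(f,*e[0],z))
d=(im.max(2)<50)&(box>0); c=ell(d); e=cv2.minEnclosingCircle(c); print("cap",e,onz(f,*e[0],.15),onz(f,*e[0],.169))
w=(im.min(2)>110)&(hsv[...,1]<80)&(box>0)
n,l,st,ce=cv2.connectedComponentsWithStats(w.astype(np.uint8)); print(st[1:],ce[1:])
for(u,v) in((152,204),(446,191),(291,103),(205,300)): print(onz(f,u,v,.154))
E
```

```text
base ((284.6639099121094, 216.51693725585938), (60.35303497314453, 60.63896942138672), 79.22113800048828)
0 [0.50960181 0.00226364 0.        ] [-0.00157751 -0.05812251  0.        ]
0.01 [0.50839623 0.00241835 0.01      ] [-0.00155744 -0.05738289  0.        ]
0.02 [0.50719065 0.00257306 0.02      ] [-1.53736585e-03 -5.66432822e-02 -1.11022302e-16]
cap ((285.5, 204.92308044433594), 13.162775039672852) [0.50968956 0.00275416 0.15      ] [0.50685597 0.00310279 0.169     ]
[[ 240  165   90   90 4074]
 [ 286  194    7    9   23]] [[287.49410898 211.78939617]
 [289.08695652 198.26086957]]
[0.51628526 0.21070409 0.154     ]
[ 0.52401448 -0.24595828  0.154     ]
[ 0.67392006 -0.01080162  0.154     ]
[0.36752841 0.12838266 0.154     ]
```

View pics/crop1.png

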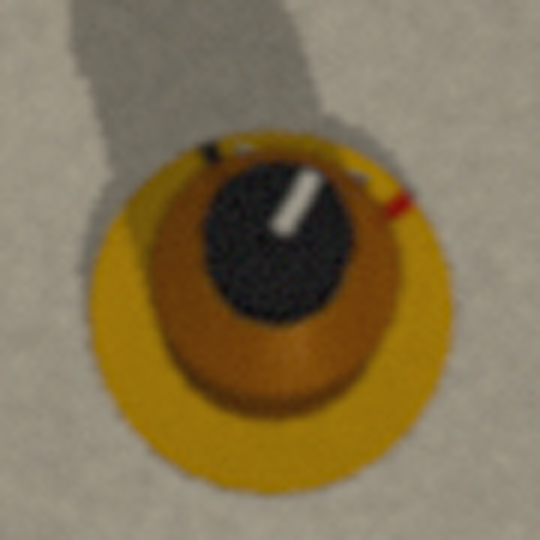

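The crop confirms amber glass with a yellow base. The black tick is at about (275,190), the red tick at (306,199), and the line runs from (287,204) to (292,194). From that the joint is about 0.83 and the cap axis is at about (0.508, 0.002).

```bash
python3 -c "
import rig; print([k for k in dir(rig) if k[0]!='_'], getattr(rig,'tip_extent',None))"; python3 -m jog '[[0,[0,0,-30],[0,0,0]],[0,[-27,-28,0],[0,0,0]],[0,[-27,-28,0],[0,0,0]],[0,[-27,-28,0],[0,0,0]],[0,[-27,-28,0],[0,0,0]],[0,[-27,-28,0],[0,0,0]],[0,[-27,-28,0],[0,0,0]],[0,[-27,-28,0],[0,0,0]],[0,[-27,-28,0],[0,0,0]],[0,[-27,-28,0],[0,0,0]]]' 20
```

```text
['Unreachable', 'grab_frame', 'job_done', 'observe', 'tip_extent'] 0.011
time: 0.93
ee_pos: [0.3488, 0.3078, 0.2633]
eef_rot: [0.147, 0.989, -0.0, -0.0]
contact_force: [0.5, 0.2, 0.0]
finger_gap: 0.0869
finger_force: 0.0
```

```bash
python3 -m jog '[[0,[-27,-28,0],[0,0,0]],[0,[-27,-28,0],[0,0,0]],[0,[-27,-28,0],[0,0,0]],[0,[-27,-28,0],[0,0,0]],[0,[-27,-28,0],[0,0,0]],[0,[-27,-28,0],[0,0,0]],[0,[-27,-28,0],[0,0,0]],[0,[-27,-28,0],[0,0,0]],[0,[0,0,0],[0,0,0]]]'
python3 - <<'E'
from h import *
import pickle
s=observe(); print(s["qpos"],s["ee_pos"],s["eef_rot"])
f=cam("wrist"); save(f,"w1.png"); pickle.dump(f,open("w1.pkl","wb")); print(f["xyz"],f["attitude"])
E
```

```text
time: 1.68
ee_pos: [0.4918, 0.0249, 0.2638]
eef_rot: [0.152, 0.988, -0.001, 0.001]
contact_force: [-0.7, 0.4, -0.4]
finger_gap: 0.0868
finger_force: 0.0
[-0.79103758 -0.03840507  0.64014896  1.81927928  0.02588306  1.35194326
  1.10918888] [0.49175965 0.02486335 0.26382568] [ 1.51798208e-01  9.88410622e-01 -9.24902331e-04  9.43311881e-04]
[0.42877028 0.04595597 0.41507658] [-0.09934954 -0.0711803   0.58728551  0.80009922]
```

View pics/w1.png

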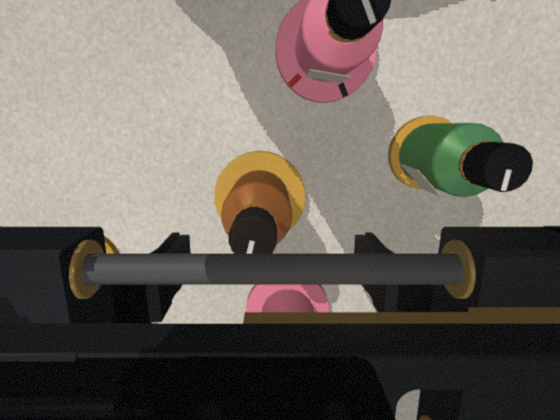

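The wrist view shows the amber cap at about (253,235), partly hidden by the bar, with the pads at u≈180 and u≈360. I'll cast that ray to check the position.

Run:
```python
from h import *
import pickle
f=pickle.load(open("w1.pkl","rb"))
im=f["frame"]
for u,v in((253,235),(253,240)): print(onz(f,u,v,.169))
cs=[]
box=im[205:250,215:295]
d=(box.max(2)<60).sum(1); 
for r in range(0,45,4):
    k=np.where(box[r].max(1)<60)[0]; print(205+r, 215+k.min() if len(k) else None, 215+k.max() if len(k) else None)
# target from top cam: base centre
for z in(.26,): pass
p=np.array([.508,.0022]);s=observe();X=R.from_quat(s["eef_rot"]).as_matrix()
d=np.r_[p-s["ee_pos"][:2],0]; print(X.T@d*1000)
```

```text
[0.50561153 0.0053008  0.169     ]
[0.50962775 0.00397515 0.169     ]
205 None None
209 245 263
213 239 269
217 236 272
221 234 274
225 233 275
229 231 276
233 229 276
237 229 276
241 229 275
245 231 275
249 232 273
[-24.36870039 -19.86792821   0.0325013 ]
```

```bash
python3 -m jog '[[0,[-12,-10,0],[0,0,0]],[0,[-12,-9,0],[0,0,0]],[0,[0,0,20],[0,0,0]],[0,[0,0,0],[0,0,0]],[0,[0,0,0],[0,0,0]],[0,[0,0,0],[0,0,0]]]'
python3 - <<'E'
from h import *
import pickle
p=np.array([.508,.0032]);s=observe();X=R.from_quat(s["eef_rot"]).as_matrix()
d=np.r_[p-s["ee_pos"][:2],0]; print(X.T@d*1000,X)
E
```

```text
time: 2.23
ee_pos: [0.5069, 0.0084, 0.2439]
eef_rot: [0.147, 0.989, 0.0, -0.0]
contact_force: [-0.3, -0.3, 0.5]
finger_gap: 0.0873
finger_force: 0.0
[-2.56695868e+00 -4.62491189e+00 -1.16018506e-03] [[-9.56943293e-01  2.90274476e-01 -5.11575642e-04]
 [ 2.90274456e-01  9.56943429e-01  1.14161940e-04]
 [ 5.22687247e-04 -3.92508383e-05 -9.99999863e-01]]
```

```bash
python3 -m jog '[[0,[-2.5,-4.5,0],[0,0,0]],[0,[0,0,20],[0,0,0]],[0,[0,0,20],[0,0,0]],[0,[0,0,20],[0,0,0]],[0,[0,0,20],[0,0,0]],[0,[0,0,12],[0,0,0]],[0,[0,0,0],[0,0,0]],[0,[0,0,0],[0,0,0]]]'
python3 - <<'E'
from h import *
f=cam("scene"); c=f["frame"][150:290,200:340]; cv2.imwrite("pics/s2.png",cv2.resize(c,None,fx=4,fy=4,interpolation=2)[:,:,::-1])
E
```

```text
time: 2.9
ee_pos: [0.5083, 0.0024, 0.152]
eef_rot: [0.147, 0.989, -0.0, -0.0]
contact_force: [-0.0, -0.4, -0.2]
finger_gap: 0.0868
finger_force: 0.0
```

View pics/s2.png

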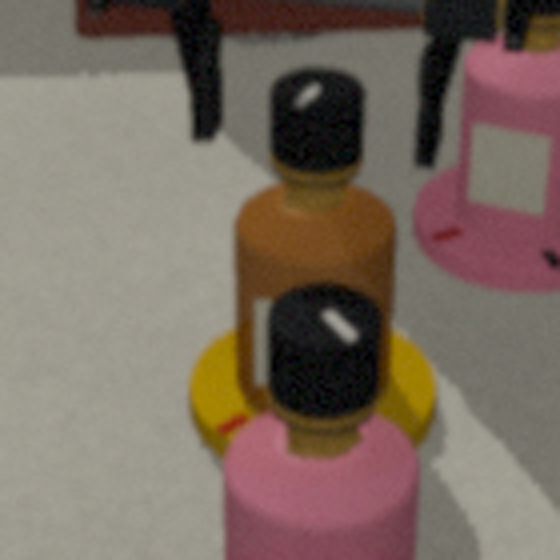

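The cap (crop x≈317) stands midway between the fingers (205 and 425), so I can close.

```bash
python3 -m jog '[[200,[0,0,0],[0,0,0]],[200,[0,0,0],[0,0,0]],[200,[0,0,0],[0,0,0]],[200,[0,0,0],[0,0,0]],[200,[0,0,0],[0,0,0]],[200,[0,0,0],[0,0,0]],[200,[0,0,0],[0,0,0]],[200,[0,0,0],[0,0,0]]]' 20
python3 -c "
from rig import *; s=observe();print(s['qpos'],s['torque'])"
```

```text
time: 3.62
ee_pos: [0.5083, 0.0024, 0.1516]
eef_rot: [0.147, 0.989, -0.0, -0.0]
contact_force: [-0.6, 0.3, 0.8]
finger_gap: 0.0415
finger_force: 0.0
[-0.73206822  0.11246341  0.68944782  1.93831219 -0.07945805  1.1176428
  1.26406523] [ 0.02061157 -0.04505423 -0.01376041]
```

```bash
python3 -m jog '[[255,[0,0,0],[0,0,0]],[255,[0,0,0],[0,0,0]],[255,[0,0,0],[0,0,0]],[255,[0,0,0],[0,0,0]]]' 20
```

```text
time: 3.95
ee_pos: [0.5084, 0.0027, 0.1516]
eef_rot: [0.147, 0.989, 0.0, 0.0]
contact_force: [0.7, 1.8, 0.6]
finger_gap: 0.0396
finger_force: 20.0
```

```bash
python3 -m jog '[[255,[0,0,0],[0,0,-0.1]],[255,[0,0,0],[0,0,-0.1]],[255,[0,0,0],[0,0,-0.1]],[255,[0,0,0],[0,0,-0.1]],[255,[0,0,0],[0,0,-0.1]],[255,[0,0,0],[0,0,-0.1]],[255,[0,0,0],[0,0,-0.1]],[255,[0,0,0],[0,0,-0.1]],[255,[0,0,0],[0,0,-0.04]],[255,[0,0,0],[0,0,0]]]'
python3 - <<'E'
from h import *
s=observe();print(s['qpos'],s['torque'],s["ee_pos"],R.from_quat(s["eef_rot"]).as_rotvec())
f=cam("scene"); c=f["frame"][150:290,200:340]; cv2.imwrite("pics/s3.png",cv2.resize(c,None,fx=4,fy=4,interpolation=2)[:,:,::-1])
E
```

```text
time: 4.78
ee_pos: [0.5085, 0.0019, 0.1516]
eef_rot: [-0.269, 0.963, -0.0, 0.0]
contact_force: [1.2, 0.4, -0.1]
finger_gap: 0.0395
finger_force: 20.0
[-0.67280595  0.1095476   0.6250175   1.93601651 -0.07047262  1.11715081
  2.09679363] [-0.20002782 -0.37572214 -0.01490198] [0.50848849 0.00186742 0.15156714] [-8.46569008e-01  3.02508496e+00 -1.19341973e-03]
```

View pics/s3.png

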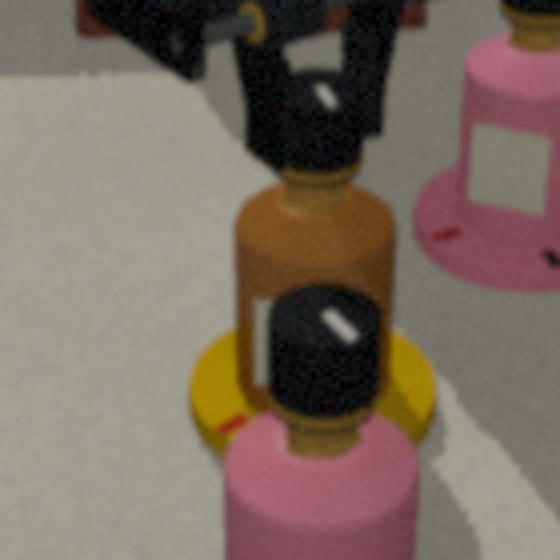

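The white line on the amber cap has swung round to point towards the lower right, (318,85) to (334,107) in the crop, so it turned with the fingers. Next I lower it 8 mm.

```bash
python3 -m jog '[[255,[0,0,2],[0,0,0]],[255,[0,0,2],[0,0,0]],[255,[0,0,2],[0,0,0]],[255,[0,0,1],[0,0,0]],[255,[0,0,1],[0,0,0]],[255,[0,0,0],[0,0,0]],[255,[0,0,0],[0,0,0]]]'
```

```text
time: 5.42
ee_pos: [0.5084, 0.0019, 0.1437]
eef_rot: [-0.268, 0.963, -0.0, 0.0]
contact_force: [2.3, -4.5, -0.3]
finger_gap: 0.0394
finger_force: 20.0
```

Run:
```python
from h import *
f=cam("scene"); c=f["frame"][150:290,200:340]; cv2.imwrite("pics/s4.png",cv2.resize(c,None,fx=4,fy=4,interpolation=2)[:,:,::-1])
```

```text
(no output)
```

View pics/s4.png

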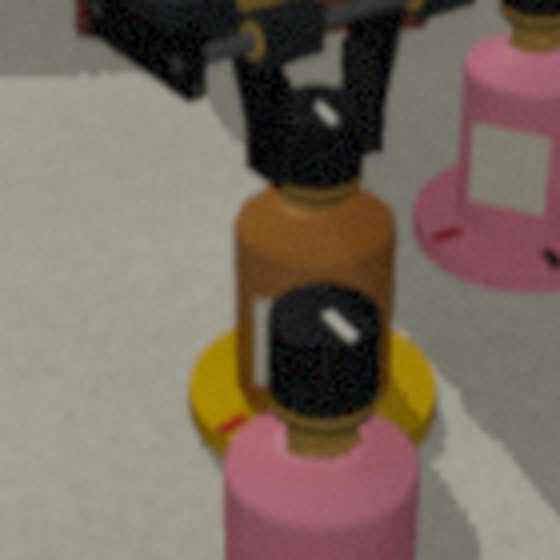

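The cap dropped with the fingers: its top moved from y≈72 to y≈88 in the crop and less of the neck shows. Now I screw it in, sinking as it turns.

```bash
python3 -m jog '[[255,[0,0,0],[0,0,0.1]],[255,[0,0,0],[0,0,0.1]],[255,[0,0,0.4],[0,0,0.1]],[255,[0,0,0.4],[0,0,0.1]],[255,[0,0,0.4],[0,0,0.1]],[255,[0,0,0.4],[0,0,0.1]],[255,[0,0,0.4],[0,0,0.1]],[255,[0,0,0.4],[0,0,0.1]],[255,[0,0,0.4],[0,0,0.1]],[255,[0,0,0.4],[0,0,0.1]]]'
```

```text
time: 6.3
ee_pos: [0.5084, 0.003, 0.1404]
eef_rot: [0.228, 0.974, 0.0, 0.0]
contact_force: [2.6, -1.3, 0.1]
finger_gap: 0.0394
finger_force: 20.0
```

```bash
python3 -m jog '[[255,[0,0,0.4],[0,0,0.1]],[255,[0,0,0.4],[0,0,0.05]],[255,[0,0,0],[0,0,0.05]],[255,[0,0,0],[0,0,0]],[255,[0,0,0],[0,0,0]]]'
python3 - <<'E'
from h import *
s=observe();print(s["torque"],s["qpos"])
f=cam("scene"); c=f["frame"][150:290,200:340]; cv2.imwrite("pics/s5.png",cv2.resize(c,None,fx=4,fy=4,interpolation=2)[:,:,::-1])
E
```

```text
time: 6.72
ee_pos: [0.5085, 0.0031, 0.1399]
eef_rot: [0.321, 0.947, 0.0, 0.0]
contact_force: [1.2, 1.1, 5.0]
finger_gap: 0.0393
finger_force: 20.0
[-0.00904775 -0.22975232  0.00235965] [-0.76339559  0.1307113   0.72815784  1.95241145 -0.09881731  1.09287756
  0.92305142]
```

View pics/s5.png

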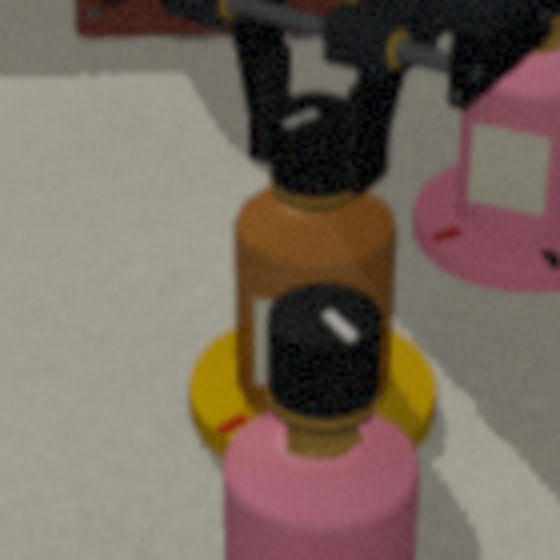

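The line now points left towards the red tick side, (310,113) to (283,125). The fingers have turned 1.196 rad from the start. I nudge a little further towards the stop.

```bash
python3 -m jog '[[255,[0,0,0],[0,0,0.04]],[255,[0,0,0],[0,0,0.04]],[255,[0,0,0],[0,0,0]],[255,[0,0,0],[0,0,0]]]'
python3 -c "
from rig import *; s=observe();print(s['torque'])"
```

```text
time: 7.1
ee_pos: [0.5083, 0.0034, 0.1398]
eef_rot: [0.358, 0.934, 0.0, -0.0]
contact_force: [0.7, 3.0, 6.7]
finger_gap: 0.0396
finger_force: 20.0
[ 0.59006302 -0.12178031  0.4958569 ]
```

The torque rose to 0.5 N m, so the cap is against its stop. I open, wait, and lift away.

```bash
python3 -m jog '[[0,[0,0,0],[0,0,0]],[0,[0,0,0],[0,0,0]],[0,[0,0,0],[0,0,0]],[0,[0,0,0],[0,0,0]],[0,[0,0,0],[0,0,0]],[0,[0,0,0],[0,0,0]]]'
python3 -m jog '[[0,[0,0,-20],[0,0,0]],[0,[0,0,-30],[0,0,0]],[0,[0,0,-30],[0,0,0]],[0,[0,0,-30],[0,0,0]],[0,[25,0,0],[0,0,0]],[0,[25,0,0],[0,0,0]],[0,[25,0,0],[0,0,0]],[0,[0,0,0],[0,0,0]],[0,[0,0,0],[0,0,0]],[0,[0,0,0],[0,0,0]]]'
python3 - <<'E'
from h import *
f=cam("scene"); c=f["frame"][150:290,200:340]; cv2.imwrite("pics/s6.png",cv2.resize(c,None,fx=4,fy=4,interpolation=2)[:,:,::-1])
E
```

```text
time: 7.6
ee_pos: [0.5081, 0.0023, 0.1394]
eef_rot: [0.36, 0.933, -0.0, -0.0]
contact_force: [0.2, -0.1, 0.3]
finger_gap: 0.0715
finger_force: 0.0
time: 8.43
ee_pos: [0.453, 0.0523, 0.2497]
eef_rot: [0.36, 0.933, 0.0, 0.0]
contact_force: [0.1, -0.8, -0.8]
finger_gap: 0.0871
finger_force: 0.0
```

View pics/s6.png

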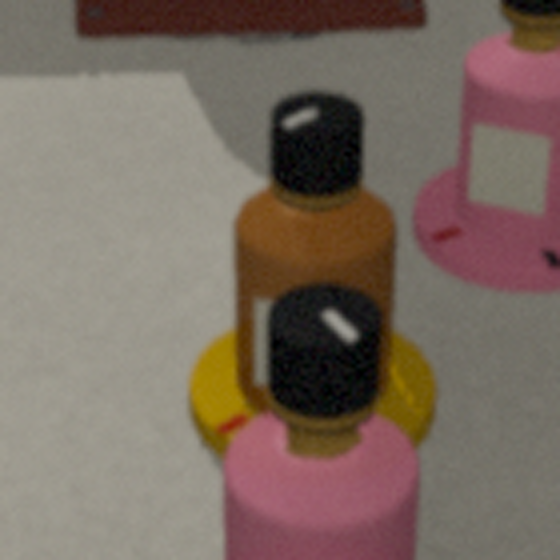

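The cap sits low (top at y≈93, line from (317,108) to (285,127)) and the arm is clear. I check the angle numerically against the red tick.

Run:
```python
from h import *
import pickle
f=cam("scene"); im=f["frame"]; b=im[172:185,268:290]
w=(b.min(2)>100).astype(np.uint8); ys,xs=np.nonzero(w)
P=np.array([onz(f,268+x,172+y,.157)[:2] for x,y in zip(xs,ys)])
vx,vy,_,_=cv2.fitLine(P.astype(np.float32),cv2.DIST_L2,0,.01,.01).ravel()
print(P.mean(0),"line dir",np.degrees(np.arctan2(vy,vx)), "from centre",np.degrees(np.arctan2(*(P.mean(0)-[.508,.0027])[::-1])))
t=onz(f,200+231/4,150+424/4,.01)[:2]; g=pickle.load(open("top.pkl","rb")); k=onz(g,306.5,199.2,.01)[:2]; b0=onz(g,275,190.5,.01)[:2]
for p in(t,k,b0): print("ticks",p,np.degrees(np.arctan2(*(p-[.508,.0024])[::-1])))
f=cam("top"); save(f,"t2.png")
a=g["frame"].astype(int); c=f["frame"].astype(int)
for n,(u,v) in dict(green=(170,210),blue=(425,200)).items(): print(n,np.abs(a-c)[v-40:v+40,u-45:u+45].mean())
```

```text
[ 0.50114918 -0.00087398] line dir -53.16521 from centre -152.44958093429793
ticks [ 0.5334674  -0.03623827] -56.610170614956544
ticks [ 0.54048408 -0.04011615] -52.61869356630182
ticks [0.55900499 0.01944219] 18.475910255823273
green 42.33157407407408
blue 63.98564814814815
```

The line direction is -53°, which matches the red tick (-53° to -57°). The bystander differences are probably the arm or its shadow, so I check the top picture.

View pics/t2.png

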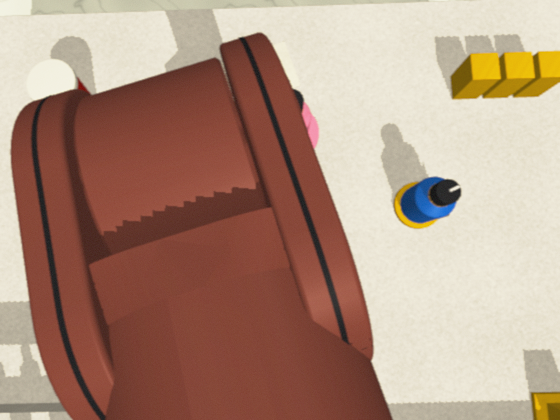

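Blue is unmoved with its cap at (446,191). The arm hides the green flacon from above, but no contact force was read near it. I'm handing in.

```bash
python3 -c "
from rig import *; print(job_done())"
```

```text
the job is handed in; nothing more can be done
None
```

I backed the amber cap off until it dropped into the thread start, screwed it clockwise to its stop with the white line over the red tick, let go, and handed the job in at about 8.5 s; blue had not moved, while green was hidden by the arm in the last top view and I assume it is untouched, as no contact was read near it.

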